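Shut the dowel jig's jaw on the maple block and hold the dead-man lever level

TASK

Make the maple block ready for drilling in the dowel jig: slide the jaw shut by its upright grip, with the hold-down lever still up, until the block is squeezed firmly and squarely against the fixed stop, then let go of the jaw. Next press the sprung hold-down lever's wooden handle down until the lever is level, so that its rubber foot bears on the block, and finish while still holding the lever level (do not let it spring back up). Leave the tin, oil bottle, tape roll and router bit where they are.

Things in the scene. Friction and masses are not known exactly. Their poses are not given: they have to be found in the camera images.
- jig: dowel jig fixed to the worktop: plywood base plate 240 x 330 x 12 mm with a fixed stop, a sliding jaw and a sprung lever. Origin on the worktop, under the place where the middle of the clamped block comes to lie. Its +x runs roughly away from the robot (yaw within 0.22 rad), +y to the left, z up. The lever swings in the plane y = 0.
- jaw (a joint): travel of the jaw slide in m: 0 = wide open (cheek face 105 mm from the stop's face), growing as it slides to the jig's -y towards the stop; at 0.060 the cheek just touches the block lying square against the stop; beyond that the cheek's springs press on the block with 2 N per mm (so 0.063 is about 6 N). It starts between 0 and 0.02; end stop 0.080.
- jaw_grip (a point): the jaw's upright grip fin, point on its middle line 70 mm above the worktop. The fin is 14 mm thick along the jig's y (the slide direction), 44 mm long along the jig's x and reaches from 28 to 90 mm above the worktop; it can be pinched from above across its thickness, or pushed. It stands 122 mm to the left of the cheek's face.
- block_center (a point): middle of the loose maple block, which lies on the base plate between stop and jaw: 45 mm wide (its x), 130 mm long (its y), 32 mm high; its top is 44 mm above the worktop. Its length runs nearly along the jig's x; it starts a little askew and up to 20 mm off the stop. Clamped, its middle is at jig y = 0.
- block: the same maple block; origin in the middle of its underside, axes as just told (its x is its 45 mm width).
- lever (a joint): angle of the lever in rad: 0 = at rest, handle raised 0.40 rad (23 degrees) above level; grows as the handle is pressed down; 0.40 = level; hard stop at 0.55. The foot meets the block at about 0.3.
- lever_handle (a point): middle of the wooden handle's top face, 235 mm from the pivot: about 185 mm above the worktop at rest, 95 mm when level.
- foot: rubber foot, 22 mm across, hanging under the lever 85 mm from the pivot on a short spring (about 1 N per mm); origin in the middle of its underside.
- tin: hinged red screw tin, 79 x 101 x 39 mm, left of the jig: leave alone
- oil: green oil bottle lying down, 46 x 196 x 40 mm, left of the jig: leave alone
- tape: roll of masking tape, 101 x 98 x 24 mm, lying flat at the near left of the worktop: leave alone
- bit: router bit standing upright on its cutter, 37 x 27 x 52 mm, to the right of the jig: leave alone
- stop_face (a point): middle of the fixed stop's clamping face, 30 mm above the worktop. The stop is a dark wooden bar at the right of the block, 120 mm long in the jig's x, top 48 mm above the worktop; its face is the plane y = -22.5 mm of the jig and looks to +y.
- jaw_face (a point): middle of the clamping face of the jaw's dark wooden cheek, 30 mm above the worktop. The cheek (92 mm long in x, 16 mm thick, top 47 mm up) sits on springs before the jaw's aluminium backing bar and can be pushed in 9 mm (2 N per mm). The jaw slides only along the jig's y, with about 1.5 N of friction, and roughly stays where left.
- lever_pivot (a point): hold-down lever: steel bar with a wooden handle at the robot's end. This point: the pivot, at x = 85 mm, y = 0 of the jig, 85 mm above the worktop; its own -x axis runs from pivot to handle. The handle spans 185 to 290 mm from the pivot, 34 mm wide, 20 mm thick. Pressing it 235 mm from the pivot takes about 2 N at first and 5 to 9 N at level; let go, it springs back up.
- cheek: the same sprung wooden cheek of the jaw; origin below the middle of its clamping face at worktop height, axes as the jig's.

How it is judged:
On the way:
1. with the lever still up, the jaw squeezes the block against the stop: over 3 N between the jaw's cheek and the block (contact force between cheek and block above 3 N and value of joint jaw between 0.0575 and 0.0695 m and y of block_center in the frame of jig between -0.003 and 0.003 m and value of joint lever below 0.12 rad), for 0.1 s.
At the end, for the whole second after the job is handed in: The fingers hold the lever within 0.06 rad (3.5 degrees) of level, its foot pressing on the block with more than 1.5 N; the jaw, let go, is still shut on the block (not more than 2.5 mm back from touching) and the block lies square (within 0.05 rad) and within 3 mm of its place against the stop (value of joint lever between 0.34 and 0.46 rad and contact force between the fingers and lever above 1 N and contact force between foot and block above 1.5 N and value of joint jaw between 0.0575 and 0.0695 m and contact force between the fingers and jaw below 0.1 N and y of block_center in the frame of jig between -0.003 and 0.003 m and angle between the x axis of block and the y axis of jig, either way round below 0.05 rad and contact force between the fingers and cheek below 0.1 N); the arm keeps its last pose, push and grip.
It fails at once if a bystander is moved more than 30 mm (distance of any of tin, oil, tape, bit from where it was at the start of the episode above 0.03 m).
It also fails if it takes over 45 s, if anything falls off the work surface, if the arm or the gripper's body presses on something with over 40 N, if the wrist force passes 120 N, or if a joint passes its speed limit or range.

ROBOT

A 6-joint arm with a two-finger parallel gripper is mounted at the origin on a cart in front of the work surface, level with it; the furniture and walls round the work are solid. World frame = base frame: x ahead of the robot, y to its left, z up, the work surface at z = 0. Lengths are in m, angles in rad, forces in N, time in s.
With the tool pointing down it reaches from about 0.325 to 0.75 m from the base axis. Payload 7.6 kg.
Tool frame: the origin (TCP) lies at the very end of the fingers, on their centre line; the grasp point (between the pads) lies robot.tcp_to_grasp behind it (robot.tcp_to_grasp is the distance from the TCP to the grasp point, in m); z points along the fingers, y is the line along which they close (so a half turn about z gives the same grasp; the last joint's range is limited). The gripper opens to 85 mm and grips with 20 to 120 N. Pads are 22 mm wide; open, the fingers measure 114 mm over their backs; the gripper's body (76 mm by 85 mm) begins 54 mm behind the grasp point. The pads swing forward as they close: fully open they stand 13 mm farther back than shut.
Start: joints at [1.081, 0.052, 1.401, -0, 1.689, -0.07], TCP at [0.214, 0.479, 0.231] pointing down, gripper open.
Joint ranges: [-2.9, 2.9], [-0.91, 2.17], [0.12, 2.37], [-1.06, 4.2], [0.26, 2.73], [-2.93, 2.93]. Speed limits (rad/s): [2.57, 2.57, 3.01, 3.14, 3.14, 3.14].

INTERFACE

Orientations are given as a rotation vector (axis times angle).
In Python, from plant import robot gives the robot as it stands. The module is installed in compiled form; this text tells all that it offers.
- The arm moves only by the tool step_arm, never from a script. Its argument "plan" is text: rows parted by semicolons, each of 7 numbers parted by spaces: the shift along the tool's x, y, z in m, then the turn, a rotation vector about the tool's x, y, z in rad, then the opening in per cent of the stroke, from 0 (shut) to 100 (fully open). In form: dx dy dz ax ay az jaw; .... A call has 1 to 20 rows; each row is the pose to reach, as a shift and turn from the pose commanded when the call began, along the tool's axes at that moment; what a row does not reach only later rows make up. A row lasts 1/8 s, in which the tool goes at most 62.5 mm and 10.7 degrees, less where a joint would pass 70% of its speed; a pose out of reach is approached as far as the arm can. A call with a gripper value outside its range is refused whole. The fingers move at their own pace and stop on an object; the grip force is fixed at half the most. Time passes only in rows, so rows that repeat a pose let the fingers close. It gives the time, the measured TCP pose, the force, the opening and the grip force at its end, in the units of the state.
- robot.sense(): the state, without advancing time (a new reading comes with each control period).
- robot.get_image(name): name is "side" or "top"; returns a dict with "frame" (420x560x3 uint8, red, green, blue), "fov_y" (degrees; the focal length in pixels is half the picture's height over the tangent of half this angle, whatever the lens; pixels are square), "cx", "cy" (the principal point, pixels), "k1" (the pictures are not rectified: a ray, as slopes to the right and down, at radius r is drawn at 1 + k1 r^2 times it, then the intrinsics apply), "xyz" and "rotation" of the camera in the world. Camera axes: x right, y down, z forward; pixel columns grow to the right and rows downward; lengths in m; the calibration is good to about 2 mm. A picture is of the moment at which its call begins. There is no depth.
- robot.close_job(): hands the job in; it is judged then, once.
Trained networks look in a picture, given as the dict that the camera call returned (one of the last four; its "shot" number tells which), for a name from the list of things; names that differ only in an ending like _2 or _b are one class to them, and where a whole thing is asked for, a point or a joint stands for the part that bears it (a point fixed in the world has none). Each returns a list of dicts, best first, with "confidence" (0 to 1); they miss things now and then, are a little off and sometimes report something else, mostly with a low value. They report only what shows in the picture. A call takes as long as a camera call.
- robot.find_in(picture, thing): "xy" ([column, row] as shares, 0 to 1, of the picture: columns of its width, rows of its height, amid what is visible of it).
The state is a dict: "time_s": time; "joint_positions": joint angles; "dq": joint speeds; "joint_efforts": joint torques, N m; "position": TCP position; "eef_rot": TCP orientation; "ft_force": force on the tool from outside, world axes, zero at the start; "ft_torque": the same for the moment, N m; "grip_width": opening from 0.0 (shut) to 1.0 (fully open); "finger_force": force on a finger pad.
Only numpy, scipy, OpenCV 4.12 (cv2) and the standard library are available. Lean on these libraries where they do the work, as an engineer would, in place of code of your own. Each camera call takes 0.05 s, during which the arm holds its last target. There are 200 camera calls.

## Working session

There is one attempt and no reset: what is moved stays moved. The work goes in short steps, Python scripts to look and compute and a tool call to move; the robot and the scene stay as the last step left them, time stands still between calls to the robot, and variables do not carry over. Pictures are saved under pics/ and viewed, at most 10 in all, crops included, and the job is handed in when it is done.

Besides the shell and the picture viewer there is one more tool, called as name(argument=value, ...) on one line, values as JSON. step_arm: Moves the arm, as the interface text tells. Its arguments: {"type":"object","properties":{"plan":{"type":"string"}},"required":["plan"]}

```bash
mkdir -p pics; cat > h.py <<'E'
import numpy as np, cv2
from scipy.spatial.transform import Rotation as R
from plant import robot
def rotm(p):
    r=np.array(p["rotation"],float)
    return r if r.shape==(3,3) else R.from_rotvec(r).as_matrix()
def ray(p,xy):
    h,w=p["frame"].shape[:2]; f=h/2/np.tan(np.radians(p["fov_y"])/2)
    d=np.array([xy[0]-p["cx"],xy[1]-p["cy"]])/f; u=d.copy()
    for _ in range(20): u=d/(1+p["k1"]*(u@u))
    return np.array(p["xyz"]),rotm(p)@np.r_[u,1]
def atz(p,xy,z):
    o,d=ray(p,xy); return o+d*(z-o[2])/d[2]
def proj(p,X):
    h,w=p["frame"].shape[:2]; f=h/2/np.tan(np.radians(p["fov_y"])/2)
    c=rotm(p).T@(np.array(X)-p["xyz"]); u=c[:2]/c[2]; u=u*(1+p["k1"]*(u@u))
    return u*f+[p["cx"],p["cy"]]
def tri(p1,a,p2,b):
    A=[];B=[]
    for p,x in((p1,a),(p2,b)):
        o,d=ray(p,x); d/=np.linalg.norm(d); M=np.eye(3)-np.outer(d,d); A.append(M);B.append(M@o)
    return np.linalg.lstsq(np.vstack(A),np.hstack(B),rcond=None)[0]
E
python3 - <<'E'
from h import *
print(robot.sense(),robot.tcp_to_grasp)
for n in("side","top"):
    p=robot.get_image(n); cv2.imwrite(f"pics/{n}0.png",p["frame"][...,::-1])
    print(n,p["fov_y"],p["xyz"],p["rotation"],p["k1"])
    for t in("jaw_grip","block_center","lever_handle","stop_face","jaw_face","lever_pivot","jig"):
        r=robot.find_in(p,t)
        print(t,[(np.round(np.array(q["xy"])*[560,420],1),round(q["confidence"],2)) for q in r[:2]])
E
```

```text
{'time_s': 0.0, 'joint_positions': array([ 1.08070207e+00,  5.28417297e-02,  1.40169097e+00,  1.65262390e-05,
        1.68858733e+00, -7.03219449e-02]), 'dq': array([-0.00031446,  0.00033712, -0.00075438, -0.00030967,  0.00090776,
       -0.00089553]), 'joint_efforts': array([ 3.26765739e-04, -3.81668401e+01, -3.60186303e+01, -4.69781253e-05,
        6.14530101e-03,  7.15032957e-05]), 'position': array([0.21381586, 0.47917471, 0.23048686]), 'eef_rot': array([-6.54451854e-01, -3.07222052e+00,  2.29817875e-03]), 'ft_force': array([-0.4460563 ,  0.68463623, -0.50947155]), 'ft_torque': array([-0.04981818, -0.03301998,  0.02881141]), 'finger_force': 0.0, 'grip_width': 1.0003009468607924} 0.0187
side 53.25745113455692 [ 0.07011976 -0.65364863  0.84167491] [-2.20124904  0.6596679  -0.32333852] -0.027867771556813033
jaw_grip [(array([290.1, 220.6]), 0.59)]
block_center [(array([318.6, 253.9]), 0.84)]
lever_handle [(array([293.6, 231.9]), 0.55)]
stop_face [(array([298.6, 245.2]), 0.76)]
jaw_face [(array([302.3, 239.8]), 0.72), (array([174. , 194.8]), 0.67)]
lever_pivot [(array([292.4, 228.9]), 0.97), (array([297.7, 245.2]), 0.42)]
jig [(array([297.9, 244.5]), 0.7)]
top 53.441465915544406 [0.37857464 0.04336615 1.32670242] [-2.18561879  2.12584759 -0.16556055] 0.027480686403882036
jaw_grip [(array([278.4, 205.1]), 0.57)]
block_center [(array([187.2, 156. ]), 0.66), (array([311.7, 207. ]), 0.65)]
lever_handle [(array([321.3, 237.9]), 0.87), (array([296.2, 207.8]), 0.29)]
stop_face [(array([290.9, 215.3]), 0.58)]
jaw_face [(array([295.1, 204.6]), 0.52), (array([321.3, 238.9]), 0.27)]
lever_pivot [(array([321.4, 233.9]), 0.95)]
jig []
```

View pics/side0.png

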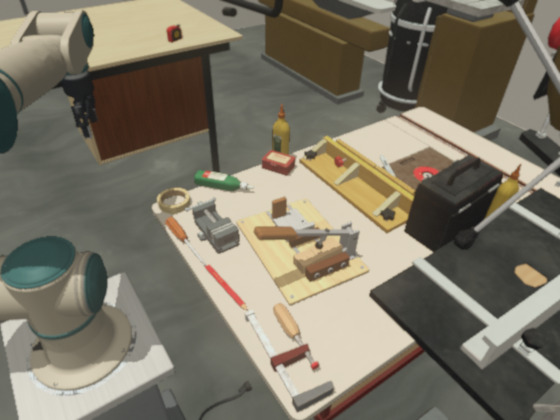

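View pics/top0.png

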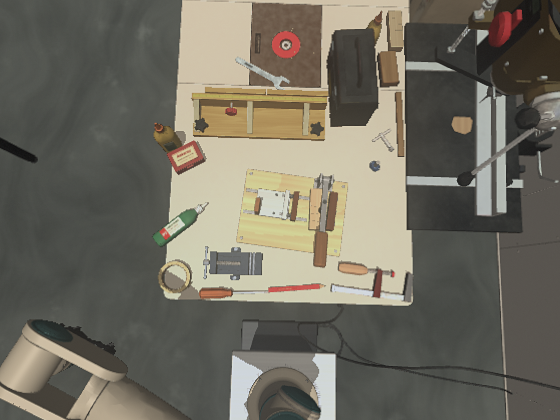

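The side view shows the jig in the middle: handle near (272,233), grip fin near (279,207), stop near (328,264). The top view shows the fin near (258,205), handle near (320,248) and stop near (333,212). I'll enlarge the jig in both.

```bash
python3 - <<'E'
import cv2
a=cv2.imread("pics/top0.png")[160:275,230:360]; b=cv2.imread("pics/side0.png")[185:305,230:375]
cv2.imwrite("pics/topc.png",cv2.resize(a,None,fx=5,fy=5,interpolation=2))
cv2.imwrite("pics/sidec.png",cv2.resize(b,None,fx=5,fy=5,interpolation=2))
E
```

```text
(no output)
```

View pics/topc.png

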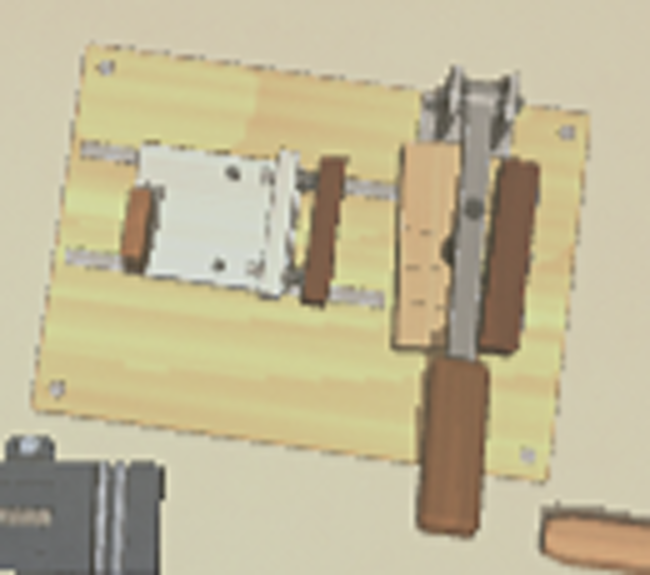

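View pics/sidec.png

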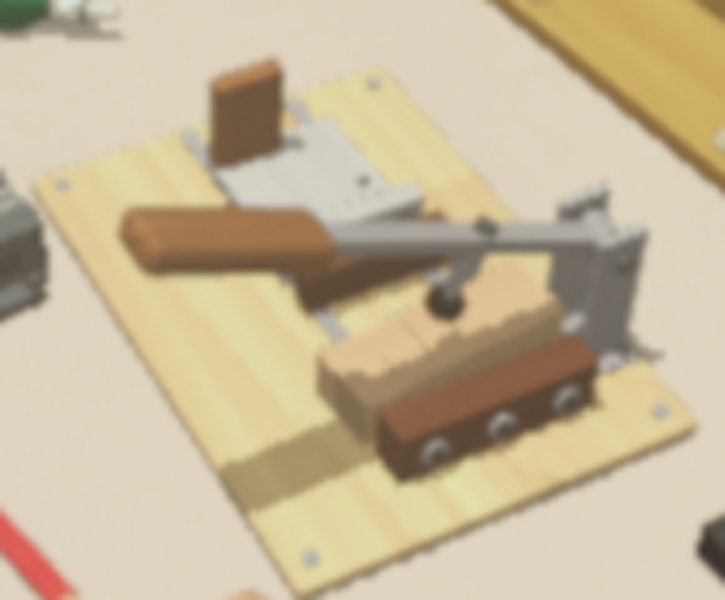

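Crops show: fin top at about (138,228) in the top crop, handle from (459,362) to (446,532), stop face edge from (500,160) to (480,350), and the block slightly askew and near the stop. Next I'll fit the jig pose and jaw travel to these points.

```bash
cat > fit.py <<'E'
from h import *
from scipy.optimize import least_squares
P={n:robot.get_image(n) for n in("top","side")}
off={"top":(230,160),"side":(230,185)}
c,s=np.cos(.4),np.sin(.4)
H=lambda d,y:lambda v:(85-d*c+10*s,y,85+d*s+10*c)
K=lambda *a:lambda v:a
F=lambda x,dy,z:lambda v:(x,204.5-v[3]+dy,z)
C=lambda x:lambda v:(x,82.5-v[3],47)
B=lambda x,y:lambda v:(v[4]+x*120,v[5]+y*165,12)
obs=[("top",(418,528),H(290,17)),("top",(474,535),H(290,-17)),("top",(428,360),H(185,17)),("top",(490,365),H(185,-17)),
("top",(500,160),K(60,-22.5,48)),("top",(480,350),K(-60,-22.5,48)),("side",(378,410),K(-60,-22.5,48)),("side",(570,338),K(60,-22.5,48)),
("top",(133,187),F(22,7,90)),("top",(153,190),F(22,-7,90)),("top",(143,270),F(-22,-7,90)),("top",(123,265),F(-22,7,90)),
("side",(215,82),F(-22,-7,90)),("side",(282,66),F(22,-7,90)),("side",(212,165),F(-22,-7,28)),
("top",(345,158),C(46)),("top",(324,305),C(-46)),
("top",(87,43),B(1,1)),("top",(590,113),B(1,-1)),("top",(548,480),B(-1,-1)),("top",(33,410),B(-1,1)),
("side",(35,183),B(-1,1)),("side",(380,68),B(1,1)),("side",(697,428),B(1,-1)),("side",(300,597),B(-1,-1))]
def W(v,q):
    q=np.array(q)/1e3; cy,sy=np.cos(v[2]),np.sin(v[2])
    return np.array([v[0]+cy*q[0]-sy*q[1],v[1]+sy*q[0]+cy*q[1],q[2]])
def res(v): return np.array([proj(P[n],W(v,f(v)))-((np.array(x)+.5)/5-.5+off[n]) for n,x,f in obs])
r=least_squares(lambda v:res(v).ravel(),[.45,-.05,-.1,10,0,0],loss="soft_l1",x_scale=[.01,.01,.01,1,1,1])
v=r.x; print(v.round(4))
for o,e in zip(obs,res(v)): print(o[0],o[1],e.round(1))
def show(n,q): print(n,W(v,q).round(4))
show("fin",(0,204.5-v[3],90)); show("handle",H(235,0)(v)); show("handle level",(85-235,0,95))
E
python3 fit.py
```

```text
[ 0.5839 -0.1033 -0.0984  8.6767 -9.1994 82.7668]
top (418, 528) [-0.1  0.8]
top (474, 535) [1.4 1. ]
top (428, 360) [0.4 0.2]
top (490, 365) [0.  0.7]
top (500, 160) [-0.4  1.1]
top (480, 350) [-0.6  1. ]
side (378, 410) [-1.4  0.6]
side (570, 338) [-0.2 -1.1]
top (133, 187) [-0.6 -4.2]
top (153, 190) [-0.  -4.2]
top (143, 270) [ 0.1 -5.9]
top (123, 265) [-0.6 -5.5]
side (215, 82) [4.9 0.5]
side (282, 66) [ 5.1 -0.8]
side (212, 165) [5.1 0.3]
top (345, 158) [-0.6  2.1]
top (324, 305) [0.1 1.6]
top (87, 43) [-0.7  0.9]
top (590, 113) [ 0.1 -0.3]
top (548, 480) [0.8 0.3]
top (33, 410) [-0.2  1.1]
side (35, 183) [-1.4  0. ]
side (380, 68) [-0.  -0.7]
side (697, 428) [ 1.9 -1.3]
side (300, 597) [1.4 0.1]
fin [0.6031 0.0916 0.09  ]
handle [ 0.4569 -0.0908  0.1857]
handle level [ 0.4346 -0.0886  0.095 ]
```

```bash
sed -i 's/(x,204.5-v\[3\]+dy,z)/(x+v[6],204.5-v[3]+dy,z)/; s/(x,82.5-v\[3\],47)/(x+v[7],82.5-v[3],47)/; s/10,0,0\],/10,0,0,0,0],/; s/1,1,1\])/1,1,1,1,1])/; s/show("fin",(0/show("fin",(v[6]/' fit.py
python3 fit.py
```

```text
[  0.586   -0.1043  -0.1116   8.4574 -12.4899  83.3406 -19.8107   2.607 ]
top (418, 528) [-0.5 -0.2]
top (474, 535) [0.9 0.1]
top (428, 360) [ 0.4 -0.7]
top (490, 365) [-0.  0.]
top (500, 160) [0.1 0.6]
top (480, 350) [-0.6  0.3]
side (378, 410) [-0.7  0.4]
side (570, 338) [ 0.7 -1. ]
top (133, 187) [-1.1  0.7]
top (153, 190) [-0.5  0.7]
top (143, 270) [-0.6 -1. ]
top (123, 265) [-1.2 -0.6]
side (215, 82) [0.1 2.1]
side (282, 66) [0.6 0.8]
side (212, 165) [0.5 2. ]
top (345, 158) [0.  0.3]
top (324, 305) [ 0.4 -0.2]
top (87, 43) [-0.1  0.3]
top (590, 113) [0.5 0.4]
top (548, 480) [0.2 0.9]
top (33, 410) [-0.6  0.3]
side (35, 183) [-0.9 -0.5]
side (380, 68) [ 0.9 -0.6]
side (697, 428) [ 1.7 -0.6]
side (300, 597) [ 0.3 -0. ]
fin [0.5882 0.0927 0.09  ]
handle [ 0.4593 -0.0901  0.1857]
handle level [ 0.437  -0.0876  0.095 ]
```

```bash
cat >> h.py <<'E'
J0=np.array([.586,-.1043]); YAW=-.1116
def jig(x,y,z): c,s=np.cos(YAW),np.sin(YAW); return np.array([J0[0]+c*x-s*y,J0[1]+s*x+c*y,z])
def tojig(p): c,s=np.cos(YAW),np.sin(YAW); d=np.array(p[:2])-J0; return np.array([c*d[0]+s*d[1],-s*d[0]+c*d[1],p[2]])
def shift(p,yaw=None):
    s=robot.sense(); M=R.from_rotvec(s["eef_rot"]).as_matrix()
    print("t",s["time_s"],"jig",tojig(s["position"]).round(4),"F",s["ft_force"].round(1),"w",round(s["grip_width"],3))
    t=[0,0,0]
    if yaw is not None:
        y=np.array([-np.sin(yaw),np.cos(yaw),0]); z=np.array([0,0,-1.]); T=np.c_[np.cross(y,z),y,z]
        t=R.from_matrix(M.T@T).as_rotvec()
    print("shift",(M.T@(np.array(p)-s["position"])).round(4),"turn",np.round(t,4))
E
python3 -c "
from h import *
shift(jig(-.02,.196,.16),YAW)"
```

```text
t 1.0 jig [-0.4347  0.5387  0.2313] F [ 0.   0.7 -0.3] w 1.001
shift [-0.4991 -0.2007  0.0713] turn [ 1.000e-04  0.000e+00 -3.082e-01]
```

step_arm(plan="-0.4991 -0.2007 0.02 0 0 -0.308 50; -0.4991 -0.2007 0.02 0 0 -0.308 50; -0.4991 -0.2007 0.02 0 0 -0.308 50; -0.4991 -0.2007 0.02 0 0 -0.308 50; -0.4991 -0.2007 0.02 0 0 -0.308 50; -0.4991 -0.2007 0.02 0 0 -0.308 50; -0.4991 -0.2007 0.02 0 0 -0.308 50; -0.4991 -0.2007 0.02 0 0 -0.308 50; -0.4991 -0.2007 0.02 0 0 -0.308 50; -0.4991 -0.2007 0.0713 0 0 -0.308 50; -0.4991 -0.2007 0.0713 0 0 -0.308 50; -0.4991 -0.2007 0.0713 0 0 -0.308 50; -0.4991 -0.2007 0.0713 0 0 -0.308 50")

```text
time_s: 2.62
position: [0.5887, 0.0934, 0.1628]
eef_rot: [0.174, 3.133, 0.001]
ft_force: [0.2, 0.2, -0.4]
grip_width: 0.498
finger_force: 0.0
```

```bash
python3 - <<'E'
from h import *
shift(jig(-.02,.196,.05),YAW)
p=robot.get_image("top"); q=robot.get_image("side")
a=cv2.resize(p["frame"][160:275,230:360],None,fx=3,fy=3); b=cv2.resize(q["frame"][155:305,230:375],None,fx=3,fy=3)
o=np.zeros((450,830,3),np.uint8); o[:345,:390]=a; o[:450,395:830]=b
cv2.imwrite("pics/pre.png",cv2.resize(o,(800,434))[...,::-1])
E
```

```text
t 2.625 jig [-0.0193  0.1968  0.1628] F [ 0.2  0.2 -0.4] w 0.498
shift [ 0.0011 -0.0009  0.1128] turn [0.0009 0.004  0.0007]
```

View pics/pre.png

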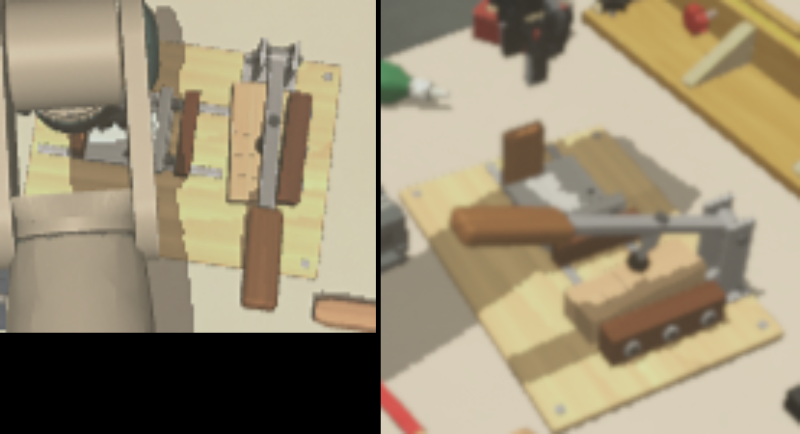

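The fingers, near (535,70), hang above the fin at (522,150), as planned. Descending and closing.

step_arm(plan="0.001 -0.001 0.04 0 0 0 50; 0.001 -0.001 0.07 0 0 0 50; 0.001 -0.001 0.09 0 0 0 50; 0.001 -0.001 0.11 0 0 0 50; 0.001 -0.001 0.11 0 0 0 50; 0.001 -0.001 0.11 0 0 0 50")

```text
time_s: 3.48
position: [0.5875, 0.092, 0.0512]
eef_rot: [0.175, 3.135, 0.001]
ft_force: [-0.0, -0.5, 0.5]
grip_width: 0.497
finger_force: 0.0
```

step_arm(plan="0 0 0 0 0 0 10; 0 0 0 0 0 0 10; 0 0 0 0 0 0 10; 0 0 0 0 0 0 10; 0 0 0 0 0 0 10; 0 0 0 0 0 0 10")

```text
time_s: 4.22
position: [0.5875, 0.0922, 0.0513]
eef_rot: [0.175, 3.135, 0.001]
ft_force: [-1.2, 1.9, 5.0]
grip_width: 0.156
finger_force: 58.9
```

```bash
python3 -c "
from h import *
shift(jig(-.02,.1405,.05))"
```

```text
t 4.225 jig [-0.0204  0.1954  0.0513] F [-1.2  1.9  5. ] w 0.156
shift [-0.0004 -0.0549  0.0013] turn [0 0 0]
```

step_arm(plan="0 -0.01 0 0 0 0 10; 0 -0.02 0 0 0 0 10; 0 -0.03 0 0 0 0 10; 0 -0.038 0 0 0 0 10; 0 -0.044 0 0 0 0 10; 0 -0.048 0 0 0 0 10; 0 -0.048 0 0 0 0 10; 0 -0.048 0 0 0 0 10")

```text
time_s: 5.22
position: [0.5821, 0.0437, 0.0513]
eef_rot: [0.176, 3.135, -0.0]
ft_force: [-1.8, 0.2, 5.7]
grip_width: 0.158
finger_force: 59.3
```

step_arm(plan="0 -0.002 0 0 0 0 10; 0 -0.002 0 0 0 0 10; 0 -0.002 0 0 0 0 10")

```text
time_s: 5.6
position: [0.5819, 0.0423, 0.0513]
eef_rot: [0.175, 3.135, 0.001]
ft_force: [-1.2, 1.3, 6.1]
grip_width: 0.158
finger_force: 59.2
```

step_arm(plan="0 -0.002 0 0 0 0 10; 0 -0.002 0 0 0 0 10; 0 -0.002 0 0 0 0 10")

```text
time_s: 5.98
position: [0.5818, 0.0409, 0.0513]
eef_rot: [0.175, 3.134, 0.002]
ft_force: [0.4, 4.4, 5.6]
grip_width: 0.156
finger_force: 59.2
```

```bash
python3 -c "
from h import *
shift(jig(-.02,.1405,.05))"
```

```text
t 5.975 jig [-0.0203  0.1439  0.0513] F [0.4 4.4 5.6] w 0.156
shift [-0.0003 -0.0034  0.0013] turn [0 0 0]
```

step_arm(plan="0 -0.002 0 0 0 0 10; 0 -0.002 0 0 0 0 10; 0 -0.002 0 0 0 0 10")

```text
time_s: 6.35
position: [0.5816, 0.0396, 0.0513]
eef_rot: [0.174, 3.134, 0.004]
ft_force: [0.8, 7.9, 6.0]
grip_width: 0.155
finger_force: 59.2
```

step_arm(plan="0 -0.0015 0 0 0 0 10; 0 -0.0015 0 0 0 0 10; 0 -0.0015 0 0 0 0 10")

```text
time_s: 6.72
position: [0.5815, 0.0386, 0.0513]
eef_rot: [0.173, 3.134, 0.005]
ft_force: [1.9, 9.9, 5.7]
grip_width: 0.156
finger_force: 59.2
```

```bash
python3 - <<'E'
from h import *
shift(jig(-.02,.1405,.05))
p=robot.get_image("top"); q=robot.get_image("side")
a=cv2.resize(p["frame"][160:275,230:360],None,fx=3,fy=3); b=cv2.resize(q["frame"][155:305,230:375],None,fx=3,fy=3)
o=np.zeros((450,830,3),np.uint8); o[:345,:390]=a; o[:450,395:830]=b
cv2.imwrite("pics/clamp.png",cv2.resize(o,(800,434))[...,::-1])
E
```

```text
t 6.725 jig [-0.0203  0.1415  0.0513] F [1.9 9.9 5.7] w 0.156
shift [-0.0003 -0.001   0.0013] turn [0 0 0]
```

View pics/clamp.png

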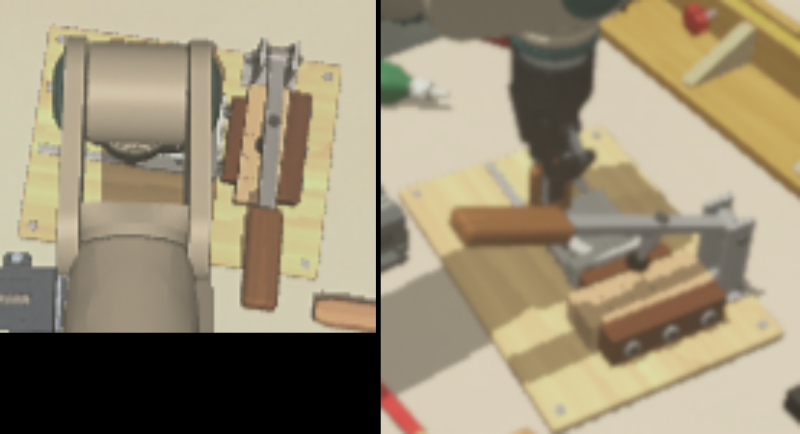

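Block now sits flush between cheek and stop (about (258,145) in the left half), with the lever still up and the squeeze near 8–10 N. Letting go and lifting.

step_arm(plan="0 0 0 0 0 0 45; 0 0 0 0 0 0 45; 0 0 0 0 0 0 45; 0 0 0 0 0 0 45; 0 0 -0.05 0 0 0 45; 0 0 -0.1 0 0 0 45; 0 0 -0.15 0 0 0 20; 0 0 -0.19 0 0 0 0; 0 0 -0.19 0 0 0 0; 0 0 -0.19 0 0 0 0; 0 0 -0.19 0 0 0 0")

```text
time_s: 8.2
position: [0.5801, 0.0366, 0.2381]
eef_rot: [-0.176, -3.134, 0.0]
ft_force: [-0.2, -0.2, -0.3]
grip_width: 0.002
finger_force: 0.0
```

```bash
python3 -c "
from h import *
shift(jig(-.14,0,.24),YAW)"
```

```text
t 8.2 jig [-0.0216  0.1394  0.2381] F [-0.2 -0.2 -0.3] w 0.002
shift [ 0.1184 -0.1394 -0.0015] turn [-0.0003 -0.0032 -0.0003]
```

step_arm(plan="0.04 -0.047 0 0 0 0 0; 0.08 -0.093 0 0 0 0 0; 0.1185 -0.1395 0 0 0 0 0; 0.1185 -0.1395 0 0 0 0 0; 0.1185 -0.1395 0 0 0 0 0; 0.1185 -0.1395 0 0 0 0 0")

```text
time_s: 8.95
position: [0.4478, -0.088, 0.2395]
eef_rot: [-0.173, -3.136, -0.001]
ft_force: [0.8, 0.8, 0.7]
grip_width: -0.003
finger_force: 0.0
```

```bash
python3 - <<'E'
from h import *
shift(jig(-.14,0,.195),YAW)
p=robot.get_image("top"); q=robot.get_image("side")
a=cv2.resize(p["frame"][160:275,230:360],None,fx=3,fy=3); b=cv2.resize(q["frame"][155:305,230:375],None,fx=3,fy=3)
o=np.zeros((450,830,3),np.uint8); o[:345,:390]=a; o[:450,395:830]=b
cv2.imwrite("pics/press0.png",cv2.resize(o,(800,434))[...,::-1])
E
```

```text
t 8.95 jig [-0.1391  0.0008  0.2395] F [0.8 0.8 0.7] w -0.003
shift [ 0.0008 -0.0009  0.0445] turn [ 0.0004 -0.0008  0.0011]
```

View pics/press0.png

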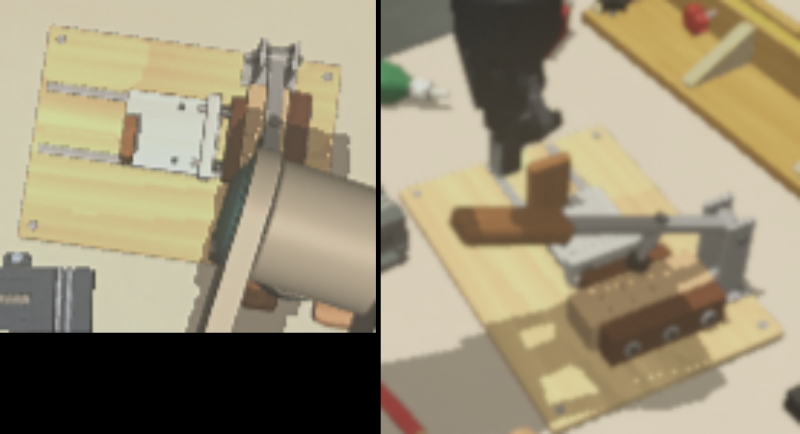

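The jaw stayed shut. The fingertips at (505,165) are above the handle at (512,222). Pressing now.

step_arm(plan="0.0005 -0.001 0.025 0 0 0 0; 0.0005 -0.001 0.04 0 0 0 0; 0.0005 -0.001 0.05 0 0 0 0; 0.0005 -0.001 0.06 0 0 0 0; 0.0005 -0.001 0.06 0 0 0 0")

```text
time_s: 9.68
position: [0.4467, -0.0895, 0.1796]
eef_rot: [-0.175, -3.136, -0.0]
ft_force: [1.1, -0.4, 0.3]
grip_width: -0.004
finger_force: 0.6
```

step_arm(plan="0 0 0.015 0 0 0 0; 0 0 0.03 0 0 0 0; 0 0 0.045 0 0 0 0; 0 0 0.06 0 0 0 0; 0 0 0.07 0 0 0 0; 0 0 0.078 0 0 0 0; 0 0 0.083 0 0 0 0; 0 0 0.085 0 0 0 0; 0 0 0.085 0 0 0 0; 0 0 0.085 0 0 0 0")

```text
time_s: 10.92
position: [0.4465, -0.0896, 0.0952]
eef_rot: [-0.175, -3.136, -0.0]
ft_force: [-4.5, 0.6, 6.9]
grip_width: 0.004
finger_force: 3.7
```

```bash
python3 - <<'E'
from h import *
shift(jig(-.14,0,.095),YAW)
p=robot.get_image("top"); q=robot.get_image("side")
a=cv2.resize(p["frame"][160:275,230:360],None,fx=3,fy=3); b=cv2.resize(q["frame"][155:305,230:375],None,fx=3,fy=3)
o=np.zeros((450,830,3),np.uint8); o[:345,:390]=a; o[:450,395:830]=b
cv2.imwrite("pics/press1.png",cv2.resize(o,(800,434))[...,::-1])
E
```

```text
t 10.925 jig [-0.1402 -0.0009  0.0952] F [-4.5  0.6  6.9] w 0.004
shift [-0.0002  0.0009  0.0002] turn [ 0.0001 -0.0005 -0.0002]
```

View pics/press1.png

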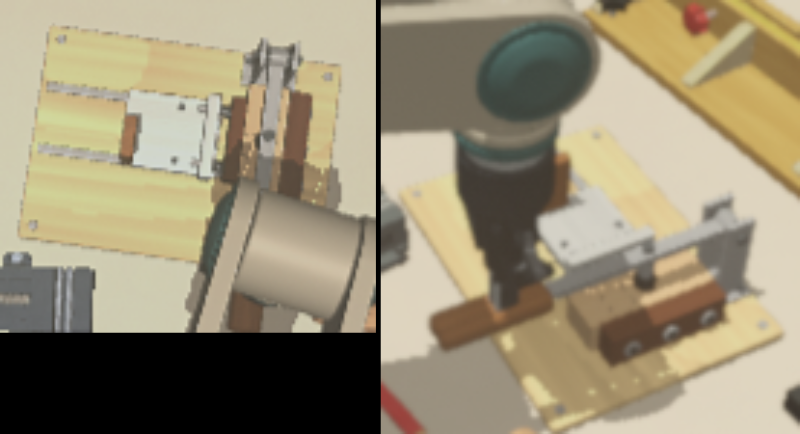

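The lever is level, with its foot on the block at (645,275). One check of jaw travel, by matching the jaw patch against the first top picture.

```bash
python3 - <<'E'
from h import *
p=robot.get_image("top"); n=p["frame"][...,::-1].copy(); a=cv2.imread("pics/top0.png")
for x0,y0,x1,y1,z in((252,194,264,217,.09),(258,187,291,221,.04),(284,188,300,224,.045)):
    k=8; T=cv2.resize(a[y0:y1,x0:x1],None,fx=k,fy=k,interpolation=2); S=cv2.resize(n[180:235,240:330],None,fx=k,fy=k,interpolation=2)
    m=cv2.matchTemplate(S,T,cv2.TM_CCOEFF_NORMED); _,v,_,l=cv2.minMaxLoc(m)
    q=np.array([l[0]/k+240,l[1]/k+180]); h=np.array([x1-x0,y1-y0])/2
    print(v,(tojig(atz(p,q+h,z))-tojig(atz(p,np.array([x0,y0])+h,z))).round(4))
E
```

```text
0.9265944957733154 [ 0.0003 -0.0508  0.    ]
0.8587545156478882 [ 0.0002 -0.0521  0.    ]
0.7789480090141296 [ 0.0002 -0.0519  0.    ]
```

```bash
python3 -c "
from plant import robot
print(robot.close_job())"
```

```text
the job is handed in; nothing more can be done
None
```

I handed the job in with the jaw shut on the block and let go, and the closed fingers holding the lever level at about 7 N. The jaw reads about 0.0605 m of travel by camera; no verdict came back.

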